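Clamp the blood-tube rack on the shaker

TASK

Make the tube rack fast on the shaker. First push the rack squarely against the fixed bar; then, holding the thumb lever down, slide the clamp bar up to the rack, let the lever go, and turn the crank clockwise (seen from the crank's end) until the rack is clamped tight, then take the hand away. Keep the rack standing, and leave the carton, the bottle and the jar alone.

Things in the scene. Friction and masses are not known exactly. Their poses are not given: they have to be found in the camera images.
- shaker: White laboratory shaker fixed on the bench, housing 254 x 294 mm. Origin on the bench under its centre, z up. Aluminium deck on top, 140 mm above the bench, 230 mm along x, 320 along y, with a 28 mm slot along y in which the clamp screw lies. A fixed bar across the deck at the +y end, a like sliding clamp bar, the crank at the -y end. Bars: 180 mm along x, 55 high, 18 thick, 8 mm rubber facing.
- rack: White block rack 150 mm (its x) x 66 mm (its y) x 50 mm high with three rows of seven purple-capped tubes, 84 mm high to the caps, about 0.55 kg. Loose, standing on the deck between the two bars, a little askew and short of the fixed bar. Origin at the centre of its underside, so each long side is 33 mm from it in y; its y is within about 12 degrees of the shaker's y.
- fixed_face (a point): Middle of the fixed bar's rubber face, 26 mm above the deck; the shaker's axes. The rack is home when its long side lies flat on this face: its origin is then 33 mm from it towards -y.
- jaw_face (a point): Middle of the sliding clamp bar's rubber face (looks to +y), 26 mm above the deck; the shaker's axes. The rubber gives 1 mm per 12 N, at most 4.5 mm. The bar's back is 28 mm behind this face, its top 56 mm above the deck. Its carriage, 8 mm above the deck, reaches 80 mm behind the face; two cheeks 45 mm above the deck, within 30 mm of the middle, hold the lever's pin.
- jaw (a joint): Position of the clamp bar, m, growing towards the fixed bar: 0 wide open, 0.17 at the stop; it touches a rack that is home at about 0.145. Moves along the shaker's y, with 2.5 N friction, when the lever is down; locked to the screw when the lever is up.
- lever_pad (a point): Middle of the top of the thumb lever's steel paddle, where to press: at rest 39 mm above the deck, 70 mm to +x of the middle, 47 mm behind the clamp bar's face. Paddle 52 mm along x, 37 along y; the bar's back rises 17 mm over it on the +y side, an 8 mm rim on the -y side, so a fingertip on it can also push the bar along. Pivot 54 mm to -x. Axes: the shaker's, turned by the joint.
- lever (a joint): Thumb lever angle, rad: about 0 up (half-nut on the screw), 0.22 fully down (lever_pad then about 12 mm lower). Springs back by itself; takes about 6 N to start and 10 N at full press. The half-nut is well clear of the screw from 0.1.
- crank_axis (a point): Point on the crank's axis (the axis is the shaker's y, 118 mm above the bench), level with crank_pin.
- crank_pin (a point): Middle of the crank's black hand grip, a sleeve free to spin, 20 mm thick, 57 mm long, standing out to -y parallel to the axis and 36 mm from it; it can be pinched from above in any position of the crank and led round its circle. The crank arm ends 34 mm to +y of this point. The shaker's axes, turned by the crank.
- crank (a joint): Crank angle t, rad, growing clockwise seen from the crank's end (tightening): the grip is 36 mm x sin t to the shaker's +x and 36 mm x cos t above the axis. Lever up, a turn moves the clamp bar 5 mm forward; stops at -8 and 26. Friction 0.12 N m, more when tight; stays where left. Tight is 35 N on the rack or more, about 0.65 turn after the rubber touches; at 1 turn the rubber is solid.
- kit_carton: Open white and blue carton of test sachets, 120 x 170 x 75 mm, on the bench beyond the fixed bar. Origin at the centre of its underside. To be left alone.
- reagent_bottle: White bottle with red cap, 60 mm diameter, 115 mm high, on the bench on the shaker's +x side. Origin at the centre of its underside. To be left alone.
- specimen_jar: Clear jar with white lid, 68 mm diameter, 75 mm high, on the bench on the shaker's +x side. Origin at the centre of its underside. To be left alone.

How it is judged:
By the outcome, as a careful person would: the job done as asked, in the order asked, and still so for the second after the job is handed in, with the robot touching nothing.
It also fails if it takes over 64 s, if anything falls off the work surface, if the arm or the gripper's body presses on something with over 40 N, if the wrist force passes 120 N, or if a joint passes its speed limit or range.

ROBOT

A 7-joint arm with a two-finger parallel gripper is mounted at the origin on the work surface. World frame = base frame: x ahead of the robot, y to its left, z up, the work surface at z = 0. Lengths are in m, angles in rad, forces in N, time in s.
With the tool pointing down it reaches from about 0.425 to 0.95 m from the base axis. Payload 16.7 kg.
Tool frame: the origin (TCP) lies between the finger pads; the fingertips stand 22 mm ahead of it and the grasp point (between the pads) lies 3 mm ahead of it (env.tip_extent is the distance from the TCP to the fingertips, in m); z points along the fingers, y is the line along which they close (so a half turn about z gives the same grasp; the last joint's range is limited). The gripper opens to 94 mm and grips with 3 to 60 N. Pads are 16 mm wide; open, the fingers measure 119 mm over their backs; the gripper's body (75 mm by 177 mm) begins 78 mm behind the grasp point.
Start: joints at [1.075, 0.426, 0.074, 1.606, -0.034, 1.111, -0.067], TCP at [0.229, -0.635, 0.197] pointing down, gripper open.
Joint ranges: [-2.85, 2.85], [-0.5, 2.14], [-1.23, 1.37], [0.21, 2.46], [-1.02, 4.16], [0.16, 2.05], [-2.73, 2.73]. Speed limits (rad/s): [1.89, 1.89, 2.39, 2.39, 3.01, 3.01, 3.01].

INTERFACE

Orientations are given as [roll, pitch, yaw] about the fixed x, y, z axes, in that order (R = Rz(yaw) Ry(pitch) Rx(roll)).
In Python, from plant import env gives the robot as it stands.
- The arm moves only by the tool apply_moves, never from a script. Its argument "series" is a list of rows, each an object with "slide": the shift along the tool's x, y, z in m, a list of three; "dr": the turn, a rotation vector about the tool's x, y, z in degrees, a list of three. A call has 1 to 8 rows; each row shifts and turns the commanded pose from where the row before left it, along the tool's axes as they then stand; what a row does not reach is not made up. A row lasts 1/10 s, in which the tool goes at most 50 mm and 8.59 degrees, less where a joint would pass 70% of its speed; a pose out of reach is approached as far as the arm can. A call is refused whole if a number of a shift passes 0.05 or a number of a turn 8.59, either way. A call with a gripper value outside its range is refused whole. "gripper" is the opening, from 0 (shut) to 1 (fully open), set as the call begins (left out, the last holds). The fingers move at their own pace and stop on an object; "newtons" is the grip in N (left out, the last holds). Time passes only in rows, so rows that do not move let the fingers close. It gives the time, the measured TCP pose, the force, the opening and the grip force at its end, in the units of the state.
- env.get_obs(): the state, without advancing time (a new reading comes with each control period).
- env.snapshot(name): name is "scene" or "top" or "wrist"; returns a dict with "pixels" (400x640x3 uint8, red, green, blue), "mtx" (3x3 intrinsics, pixels), "k1" (the pictures are not rectified: a ray, as slopes to the right and down, at radius r is drawn at 1 + k1 r^2 times it, then the intrinsics apply), "world_from_camera" (4x4, takes a point from camera to world coordinates); the wrist camera has in their place "hand_eye" (4x4, takes a point from camera to tool coordinates, whose origin is the TCP and whose axes are the flange's). Camera axes: x right, y up, looking along -z (the intrinsics and any distortion apply to the point x, -y, -z); pixel columns grow to the right and rows downward; lengths in m; the calibration is good to about 2 mm. A picture is of the moment at which its call begins: read the wrist's pose just before it. There is no depth.
- env.close_job(): hands the job in; it is judged then, once.
The state is a dict: "time_s": time; "joints": joint angles; "joint_velocities": joint speeds; "joint_efforts": joint torques, N m; "ee_pos": TCP position; "tool_rot": TCP orientation; "ft_force": force on the tool from outside, world axes, zero at the start; "wrist_torque": the same for the moment, N m; "width": opening from 0.0 (shut) to 1.0 (fully open); "finger_force": force on a finger pad.
Only numpy, scipy, OpenCV 4.12 (cv2) and the standard library are available. Lean on these libraries where they do the work, as an engineer would, in place of code of your own. Each camera call takes 0.05 s, during which the arm holds its last target. There are 200 camera calls.

## Working session

There is one attempt and no reset: what is moved stays moved. The work goes in short steps, Python scripts to look and compute and a tool call to move; the robot and the scene stay as the last step left them, time stands still between calls to the robot, and variables do not carry over. Pictures are saved under pics/ and viewed, at most 10 in all, crops included, and the job is handed in when it is done.

Besides the shell and the picture viewer there is one more tool, called by a JSON object that holds its "method" and its "body", one argument or row to a line. apply_moves: Moves the arm, as the interface text tells. Its arguments: {"type":"object","properties":{"series":{"type":"array"},"gripper":{"type":"number"},"newtons":{"type":"number"}},"required":["series"]}

```bash
ls; mkdir -p pics
cat > h.py <<'E'
import numpy as np, cv2
from plant import env
from scipy.spatial.transform import Rotation as R
def snap(n,save=None):
    o=env.get_obs(); s=env.snapshot(n)
    if save: cv2.imwrite('pics/'+save,cv2.cvtColor(s['pixels'],cv2.COLOR_RGB2BGR))
    if 'world_from_camera' in s: T=np.array(s['world_from_camera'])
    else:
        W=np.eye(4); W[:3,:3]=R.from_euler('xyz',o['tool_rot']).as_matrix() if np.size(o['tool_rot'])==3 else R.from_quat(o['tool_rot']).as_matrix()
        W[:3,3]=o['ee_pos']; T=W@np.array(s['hand_eye'])
    return s['pixels'],np.array(s['mtx']),s['k1'],T
def pix2z(uv,cam,z):
    _,K,k,T=cam
    uv=np.asarray(uv,float).reshape(-1,1,2)
    p=cv2.undistortPoints(uv,K,np.array([k,0,0,0.]))[:,0]
    d=np.c_[p[:,0],-p[:,1],-np.ones(len(p))]@T[:3,:3].T
    c=T[:3,3]; z=np.broadcast_to(z,len(p))
    return c+d*((z-c[2])/d[:,2])[:,None]
def proj(P,cam):
    _,K,k,T=cam
    q=(np.atleast_2d(P)-T[:3,3])@T[:3,:3]
    q=q*[1,-1,-1]
    return cv2.projectPoints(q,np.zeros(3),np.zeros(3),K,np.array([k,0,0,0.]))[0][:,0]
E
python3 - <<'E'
from h import *
o=env.get_obs(); print({k:np.round(v,3) for k,v in o.items()}, env.tip_extent)
for n in('scene','top'):
    c=snap(n,n+'.png'); print(c[1],c[2],np.round(c[3],3))
E
```

```text
pics
{'time_s': np.float64(0.0), 'joints': array([ 1.076,  0.427,  0.074,  1.607, -0.034,  1.111, -0.067]), 'joint_velocities': array([-0.001,  0.001, -0.   , -0.   , -0.001, -0.   ,  0.   ]), 'joint_efforts': array([ 2.0000e-03, -9.3581e+01,  3.6670e+00, -4.5419e+01, -4.9000e-02,
        2.0000e-02,  0.0000e+00]), 'ee_pos': array([ 0.229, -0.635,  0.196]), 'tool_rot': array([-3.14 ,  0.   ,  0.346]), 'ft_force': array([ 0.211, -0.289,  0.591]), 'wrist_torque': array([0.025, 0.036, 0.016]), 'finger_force': np.float64(0.0), 'width': np.float64(0.999)} 0.022
[[512.05941138   0.         316.77404103]
 [  0.         512.05941138 194.41228001]
 [  0.           0.           1.        ]] -0.11304977293423897 [[-0.473 -0.513  0.716  1.6  ]
 [ 0.881 -0.267  0.391  0.643]
 [-0.009  0.816  0.578  0.925]
 [ 0.     0.     0.     1.   ]]
[[465.35896957   0.         313.27427627]
 [  0.         465.35896957 190.16559296]
 [  0.           0.           1.        ]] -0.1172627556182037 [[-0.011  0.997 -0.072  0.534]
 [-1.    -0.011  0.     0.106]
 [-0.     0.072  0.997  1.29 ]
 [ 0.     0.     0.     1.   ]]
```

View pics/top.png

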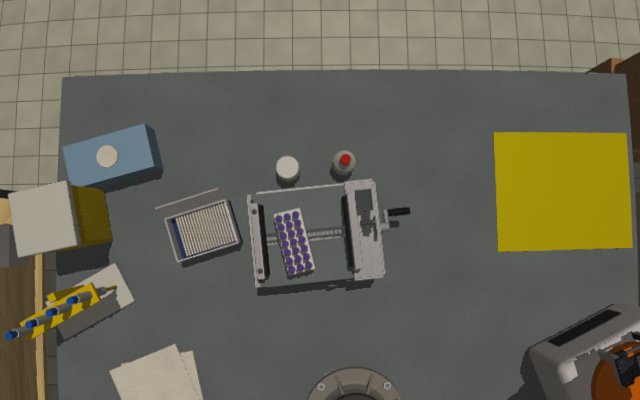

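View pics/scene.png

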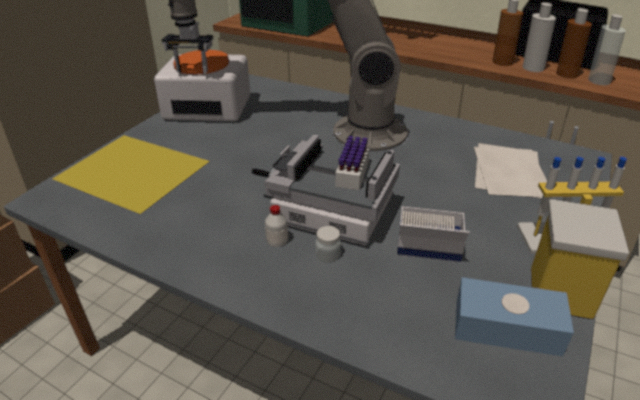

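The top view shows the shaker with its y roughly along world +y (left). The fixed bar is at about (258,237), the rack at (294,241), the clamp bar at (350,232) and the crank grip at (399,211). I'll enlarge the view.

Run:
```python
from h import *
a=cv2.imread('pics/top.png')[170:300,235:425]
cv2.imwrite('pics/topc.png',cv2.resize(a,None,fx=4.2,fy=4.2,interpolation=cv2.INTER_CUBIC))
```

```text
(no output)
```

View pics/topc.png

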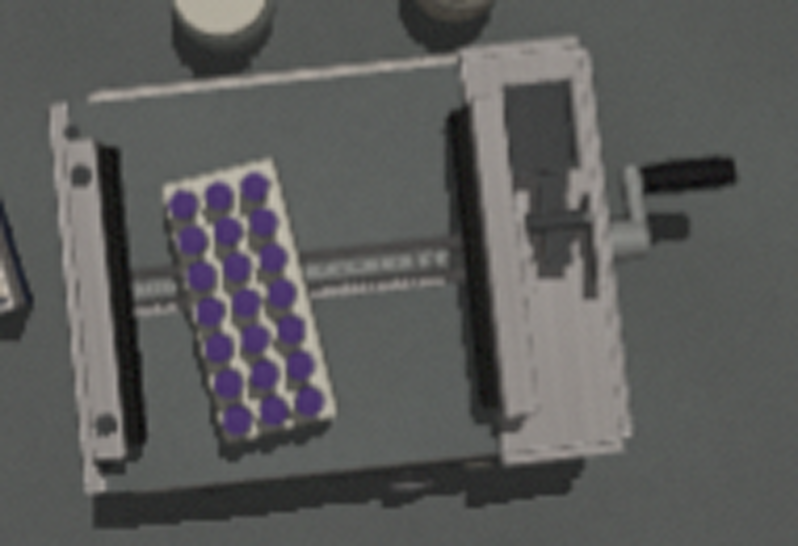

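```bash
cat >> h.py <<'E'
def rows_to(p,yaw):
    """tool-frame total slide and dr to reach p, yaw(deg) tool down"""
    o=env.get_obs(); A=R.from_euler('xyz',o['tool_rot']); B=R.from_euler('xyz',[np.pi,0,np.radians(yaw)])
    print('at',np.round(o['ee_pos'],4),'slide',np.round(A.inv().apply(np.array(p)-o['ee_pos']),4),'dr',np.round((A.inv()*B).as_rotvec(degrees=True),2))
E
python3 - <<'E'
from h import *
c=snap('top')
def P(l,z): return pix2z(np.array(l,float)/4.2+[235,170]-0.4,c,z)[:,:2]
def show(n,l,z): p=P(l,z); print(n,np.round(p,4).tolist()); return p
def ang(d): return np.degrees(np.arctan2(d[1],d[0]))
b=show('fixbar',[(68,142),(97,140),(125,458),(97,460)],.195)
print(ang(b[0]-b[3]),ang(b[1]-b[2]))
d=show('deckback',[(57,105),(90,490)],.14); print(ang(d[0]-d[1]))
r=show('rack',[(272,160),(335,412),(232,437),(163,187)],.19); print(ang(r[0]-r[1]),r.mean(0))
car=show('carriage rear',[(582,45),(630,448)],.148); print(ang(car[0]-car[1]))
show('jaw top: back',[(490,105),(525,415)],.196)
show('paddle',[(540,127)],.179); show('axis',[(675,228)],.118); show('grip',[(690,175)],.118)
h=cv2.cvtColor(c[0],cv2.COLOR_RGB2HSV)
m=cv2.inRange(h,(120,70,30),(150,255,255)); m[:200]=0
ys,xs=np.nonzero(m[:,260:330]); q=np.c_[xs+260,ys].astype(float)
w=pix2z(q,c,.222)[:,:2]; rr=cv2.minAreaRect(w.astype(np.float32)*1000); print('caps',w.mean(0),rr)
E
```

```text
fixbar [[0.5832, 0.2532], [0.5842, 0.2368], [0.4065, 0.2221], [0.4055, 0.2378]]
4.953166014338548 4.732755947706632
deckback [[0.6076, 0.2671], [0.3816, 0.2487]]
4.656053881238674
rack [[0.5721, 0.1387], [0.4306, 0.1048], [0.4172, 0.1626], [0.5575, 0.2002]]
13.483011002286354 [0.494379   0.15157462]
carriage rear [[0.6391, -0.0429], [0.4034, -0.0668]]
5.794127526684114
jaw top: back [[0.6014, 0.0159], [0.4282, -0.001]]
paddle [[0.5896, -0.0138]]
axis [[0.5309, -0.1008]]
grip [[0.5627, -0.1105]]
caps [0.49233682 0.1531541 ] ((493.36376953125, 153.0966796875), (134.0445098876953, 54.251014709472656), 13.438053131103516)
```

{"method": "apply_moves", "body": {
  "series": [
    {"slide":[0.033,-0.036,-0.025],"dr":[0,0,0]},
    {"slide":[0.033,-0.036,-0.025],"dr":[0,0,0]},
    {"slide":[0.033,-0.036,-0.025],"dr":[0,0,0]},
    {"slide":[0.033,-0.036,-0.025],"dr":[0,0,0]},
    {"slide":[0.033,-0.036,-0.025],"dr":[0,0,0]},
    {"slide":[0.033,-0.036,-0.01],"dr":[0,0,0]},
    {"slide":[0.033,-0.036,0],"dr":[0,0,0]},
    {"slide":[0.033,-0.036,0],"dr":[0,0,0]}
  ]
}}

```text
time_s: 0.95
ee_pos: [0.3715, -0.2927, 0.3213]
tool_rot: [3.141, -0.0, 0.346]
ft_force: [0.4, -0.0, -0.1]
width: 0.997
finger_force: 0.0
```

{"method": "apply_moves", "body": {
  "series": [
    {"slide":[0.033,-0.036,0],"dr":[0,0,0]},
    {"slide":[0.033,-0.036,0],"dr":[0,0,0]},
    {"slide":[0.033,-0.036,0],"dr":[0,0,0]},
    {"slide":[0,0,0],"dr":[0,0,-8.5]},
    {"slide":[0,0,0],"dr":[0,0,-8.5]},
    {"slide":[0,0,0],"dr":[0,0,-8.5]},
    {"slide":[0,0,0],"dr":[0,0,-8.5]},
    {"slide":[0,0,0],"dr":[0,0,-8.5]}
  ]
}}

```text
time_s: 1.75
ee_pos: [0.4276, -0.1593, 0.3208]
tool_rot: [-3.141, 0.0, 1.094]
ft_force: [-0.3, 0.2, 0.2]
width: 1.001
finger_force: 0.0
```

{"method": "apply_moves", "body": {
  "series": [
    {"slide":[0,0,0],"dr":[0,0,-8.5]},
    {"slide":[0,0,0],"dr":[0,0,-8.5]},
    {"slide":[0,0,0],"dr":[0,0,-8.5]},
    {"slide":[0,0,0],"dr":[0,0,-7]},
    {"slide":[0,0,0],"dr":[0,0,0]}
  ]
}}

```text
time_s: 2.25
ee_pos: [0.4276, -0.1594, 0.3208]
tool_rot: [-3.141, -0.0, 1.657]
ft_force: [0.3, -0.2, -0.6]
width: 0.999
finger_force: 0.0
```

Run:
```python
from h import *
o=env.get_obs(); print(o['time_s'],np.round(o['joints'],2),o['tool_rot'])
rows_to([.500,.070,.30],95)
snap('wrist','w1.png')
```

```text
2.25 [ 0.52 -0.02 -0.29  1.89 -0.01  1.28  0.31] [-3.14133998e+00 -1.13795479e-04  1.65699852e+00]
at [ 0.4276 -0.1594  0.3208] slide [0.2223 0.0919 0.0208] dr [-0.01 -0.01 -0.06]
```

View pics/w1.png

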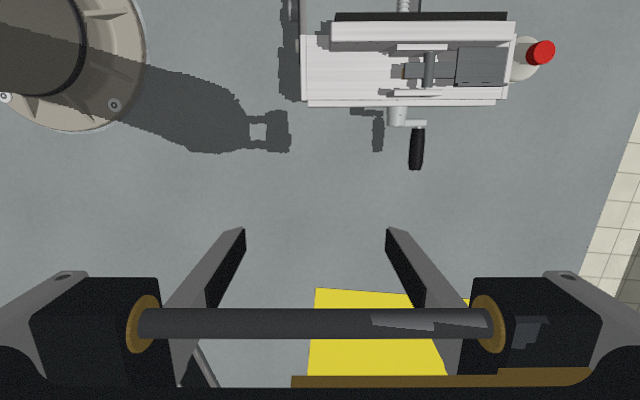

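The wrist view shows the paddle at about (480,66), the grip from (419,128) to (414,170), the crank hub at (397,117), and the bar's rubber on top between (336,17) and (508,14).

Run:
```python
from h import *
c=snap('wrist'); t=snap('top')
print('jawtop rubber front',pix2z([(336,12),(508,11)],c,.195),'\nback edge',pix2z([(332,41),(516,37)],c,.196))
print('paddle corners',pix2z([(457,49),(505,47),(505,83),(456,87)],c,.179))
print('carriage rear',pix2z([(303,100),(507,97)],c,.148))
def tri(u1,u2):
    a=[pix2z([u1],c,z)[0] for z in(.05,.2)]; b=[pix2z([u2],t,z)[0] for z in(.05,.2)]
    d1=a[1]-a[0]; d2=b[1]-b[0]
    s=np.linalg.lstsq(np.c_[d1,-d2],b[0]-a[0],rcond=None)[0]
    p,q=a[0]+d1*s[0],b[0]+d2*s[1]; return (p+q)/2,np.linalg.norm(p-q)
f=lambda x,y:(x/4.2+234.6,y/4.2+169.6)
print('grip end',tri((415,168),f(736,172))); print('grip base',tri((419,129),f(645,178)))
print('paddle',tri((480,66),f(540,127)))
for z in (.1,.118,.137): print(z,pix2z([(417,149)],c,z)[0])
print('hub axis',pix2z([(398,117)],c,.118))
```

```text
jawtop rubber front [[0.43309752 0.01724645 0.195     ]
 [0.59808204 0.03220628 0.195     ]] 
back edge [[ 0.43165504 -0.00840279  0.196     ]
 [ 0.6111402   0.01040814  0.196     ]]
paddle corners [[ 0.56274955 -0.00113473  0.179     ]
 [ 0.61243507  0.00508668  0.179     ]
 [ 0.62137933 -0.02944489  0.179     ]
 [ 0.56950663 -0.03793275  0.179     ]]
carriage rear [[ 0.40504245 -0.06326826  0.148     ]
 [ 0.64660063 -0.03978796  0.148     ]]
grip end (array([ 0.56409285, -0.13860512,  0.11495663]), np.float64(0.001088264322717664))
grip base (array([ 0.56167369, -0.08517161,  0.10974637]), np.float64(0.001337195926685631))
paddle (array([ 0.59004404, -0.01452849,  0.17900832]), np.float64(0.0016199240397125137))
0.1 [ 0.56748553 -0.11329079  0.1       ]
0.118 [ 0.56103438 -0.11183257  0.118     ]
0.137 [ 0.55422483 -0.11029334  0.137     ]
hub axis [[ 0.52893585 -0.07280572  0.118     ]]
```

{"method": "apply_moves", "body": {
  "series": [
    {"slide":[0.04,0.018,0],"dr":[0,0,0]},
    {"slide":[0.045,0.018,0],"dr":[0,0,0]},
    {"slide":[0.045,0.018,0],"dr":[0,0,0]},
    {"slide":[0.045,0.018,0],"dr":[0,0,0]},
    {"slide":[0.045,0.018,0.02],"dr":[0,0,0]},
    {"slide":[0,0,0],"dr":[0,0,0]},
    {"slide":[0,0,0],"dr":[0,0,0]}
  ]
}}

```text
time_s: 3.1
ee_pos: [0.4981, 0.066, 0.3013]
tool_rot: [-3.14, -0.0, 1.655]
ft_force: [-0.2, -1.2, -0.4]
width: 1.003
finger_force: 0.0
```

{"method": "apply_moves", "body": {
  "series": [
    {"slide":[0,0,0.04],"dr":[0,0,0]},
    {"slide":[0,0,0.04],"dr":[0,0,0]},
    {"slide":[0,0,0.03],"dr":[0,0,0]},
    {"slide":[0,0,0.016],"dr":[0,0,0]},
    {"slide":[0,0,0],"dr":[0,0,0]},
    {"slide":[0.01,0,0],"dr":[0,0,0]},
    {"slide":[0.01,0,0],"dr":[0,0,0]}
  ]
}}

```text
time_s: 3.8
ee_pos: [0.4974, 0.0856, 0.1773]
tool_rot: [3.14, -0.0, 1.653]
ft_force: [1.0, 1.1, 0.7]
width: 1.002
finger_force: 0.0
```

{"method": "apply_moves", "body": {
  "series": [
    {"slide":[0.006,0,0],"dr":[0,0,0]},
    {"slide":[0.006,0,0],"dr":[0,0,0]},
    {"slide":[0.006,0,0],"dr":[0,0,0]},
    {"slide":[0.006,0,0],"dr":[0,0,0]},
    {"slide":[0.006,0,0],"dr":[0,0,0]},
    {"slide":[0.006,0,0],"dr":[0,0,0]},
    {"slide":[0.006,0,0],"dr":[0,0,0]}
  ]
}}

```text
time_s: 4.5
ee_pos: [0.4932, 0.1273, 0.1758]
tool_rot: [3.142, 0.0, 1.654]
ft_force: [0.2, -3.7, 0.4]
width: 0.995
finger_force: 1.8
```

{"method": "apply_moves", "body": {
  "series": [
    {"slide":[0.004,0,0],"dr":[0,0,0]},
    {"slide":[0.004,0,0],"dr":[0,0,0]},
    {"slide":[0.003,0,0],"dr":[0,0,0]},
    {"slide":[0.002,0,0],"dr":[0,0,0]}
  ]
}}

```text
time_s: 4.9
ee_pos: [0.492, 0.1402, 0.1758]
tool_rot: [3.142, -0.0, 1.655]
ft_force: [0.3, -3.4, 0.2]
width: 0.997
finger_force: 1.7
```

Run:
```python
from h import *
c=snap('top','t2.png')
a=cv2.imread('pics/t2.png')[170:300,235:425]
cv2.imwrite('pics/t2c.png',cv2.resize(a,None,fx=4.2,fy=4.2,interpolation=cv2.INTER_CUBIC))
```

```text
(no output)
```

View pics/t2c.png

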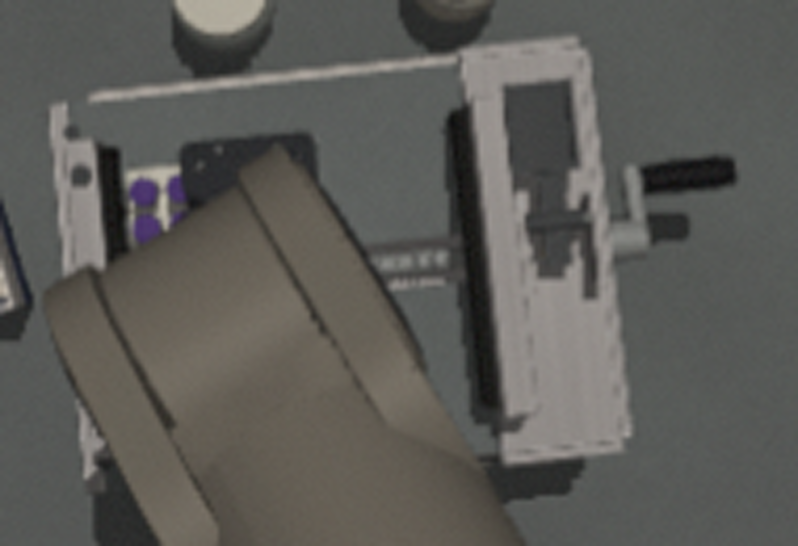

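The rack, with its caps at (145,193), is now parallel to the bar and almost against it. I'll push the last millimetres until the force rises.

{"method": "apply_moves", "body": {
  "series": [
    {"slide":[0.002,0,0],"dr":[0,0,0]},
    {"slide":[0.002,0,0],"dr":[0,0,0]},
    {"slide":[0,0,0],"dr":[0,0,0]}
  ]
}}

```text
time_s: 5.25
ee_pos: [0.4916, 0.1443, 0.1758]
tool_rot: [3.142, -0.0, 1.655]
ft_force: [1.4, -1.4, -1.6]
width: 0.998
finger_force: 0.5
```

{"method": "apply_moves", "body": {
  "series": [
    {"slide":[0.001,0,0],"dr":[0,0,0]},
    {"slide":[0.001,0,0],"dr":[0,0,0]},
    {"slide":[0,0,0],"dr":[0,0,0]}
  ]
}}

```text
time_s: 5.55
ee_pos: [0.4917, 0.1453, 0.1758]
tool_rot: [3.142, 0.001, 1.655]
ft_force: [1.5, -7.2, -0.2]
width: 0.998
finger_force: 3.4
```

{"method": "apply_moves", "body": {
  "series": [
    {"slide":[0.001,0,0],"dr":[0,0,0]},
    {"slide":[0,0,0],"dr":[0,0,0]}
  ]
}}

```text
time_s: 5.75
ee_pos: [0.4917, 0.1454, 0.1759]
tool_rot: [3.142, 0.002, 1.654]
ft_force: [2.4, -11.1, 2.7]
width: 0.997
finger_force: 5.5
```

{"method": "apply_moves", "body": {
  "series": [
    {"slide":[0.001,0,0],"dr":[0,0,0]},
    {"slide":[0,0,0],"dr":[0,0,0]}
  ]
}}

```text
time_s: 5.95
ee_pos: [0.4918, 0.1456, 0.1758]
tool_rot: [3.142, 0.003, 1.654]
ft_force: [3.4, -15.3, 3.2]
width: 0.997
finger_force: 7.7
```

{"method": "apply_moves", "body": {
  "series": [
    {"slide":[-0.01,0,0],"dr":[0,0,0]},
    {"slide":[-0.02,0,0],"dr":[0,0,0]},
    {"slide":[0,0,-0.045],"dr":[0,0,0]},
    {"slide":[0,0,-0.045],"dr":[0,0,0]},
    {"slide":[-0.035,0.022,0],"dr":[0,0,0]},
    {"slide":[-0.035,0.022,0],"dr":[0,0,0]},
    {"slide":[-0.035,0.022,0],"dr":[0,0,0]},
    {"slide":[-0.032,0.021,0],"dr":[0,0,0]}
  ]
}}

```text
time_s: 6.75
ee_pos: [0.593, -0.0128, 0.266]
tool_rot: [3.141, -0.0, 1.655]
ft_force: [0.2, 0.6, 0.4]
width: 1.0
finger_force: 0.0
```

{"method": "apply_moves", "body": {
  "series": [
    {"slide":[0,0,0],"dr":[0,0,0]},
    {"slide":[0,0,0],"dr":[0,0,0]},
    {"slide":[0,0,0],"dr":[0,0,0]},
    {"slide":[0,0,0],"dr":[0,0,0]}
  ],
  "gripper": 0,
  "newtons": 20
}}

```text
time_s: 7.15
ee_pos: [0.5916, -0.01, 0.2661]
tool_rot: [3.141, -0.0, 1.656]
ft_force: [0.4, -0.2, -0.6]
width: 0.697
finger_force: 0.0
```

Run:
```python
from h import *
rows_to([.591,-.0135,.205],94.8)
c=snap('top','t3.png')
h=cv2.cvtColor(c[0],cv2.COLOR_RGB2HSV)
m=cv2.inRange(h,(120,70,30),(150,255,255)); m[:200]=0
ys,xs=np.nonzero(m[:,240:330]); q=np.c_[xs+240,ys].astype(float)
w=pix2z(q,c,.222)[:,:2]; rr=cv2.minAreaRect(w.astype(np.float32)*1000); print('caps',len(w),w.mean(0),rr)
a=c[0][170:300,235:425,::-1]
cv2.imwrite('pics/t3c.png',cv2.resize(a,None,fx=4.2,fy=4.2,interpolation=cv2.INTER_CUBIC))
```

```text
at [ 0.5916 -0.01    0.2661] slide [-0.0035 -0.001   0.0611] dr [ 0.02 -0.01  0.11]
caps 706 [0.49428195 0.18871693] ((495.28704833984375, 188.5892333984375), (134.33351135253906, 54.917728424072266), 4.848190784454346)
```

View pics/t3c.png

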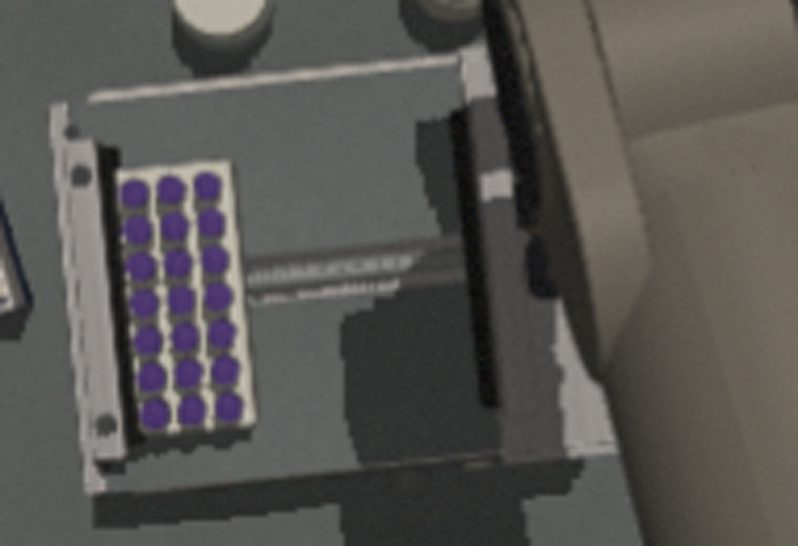

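The rack lies flat on the fixed bar (caps at yaw 4.85°). I'll finish closing the fingers and then press the lever.

{"method": "apply_moves", "body": {
  "series": [
    {"slide":[-0.004,0,0],"dr":[0,0,0]},
    {"slide":[0,0,0],"dr":[0,0,0]},
    {"slide":[0,0,0],"dr":[0,0,0]},
    {"slide":[0,0,0],"dr":[0,0,0]},
    {"slide":[0,0,0],"dr":[0,0,0]},
    {"slide":[0,0,0],"dr":[0,0,0]},
    {"slide":[0,0,0],"dr":[0,0,0]},
    {"slide":[0,0,0],"dr":[0,0,0]}
  ]
}}

```text
time_s: 8.0
ee_pos: [0.5924, -0.0152, 0.2658]
tool_rot: [-3.142, -0.0, 1.655]
ft_force: [-0.1, 0.8, 0.5]
width: 0.007
finger_force: 0.0
```

{"method": "apply_moves", "body": {
  "series": [
    {"slide":[0,0,0.03],"dr":[0,0,0]},
    {"slide":[0,0,0.025],"dr":[0,0,0]},
    {"slide":[0,0,0.008],"dr":[0,0,0]},
    {"slide":[0,0,0.005],"dr":[0,0,0]},
    {"slide":[0,0,0],"dr":[0,0,0]}
  ]
}}

```text
time_s: 8.5
ee_pos: [0.5926, -0.0151, 0.1981]
tool_rot: [3.141, -0.0, 1.655]
ft_force: [-0.3, 0.2, -0.7]
width: 0.005
finger_force: 0.0
```

{"method": "apply_moves", "body": {
  "series": [
    {"slide":[0,0,0.004],"dr":[0,0,0]},
    {"slide":[0,0,0.003],"dr":[0,0,0]},
    {"slide":[0,0,0],"dr":[0,0,0]}
  ]
}}

```text
time_s: 8.8
ee_pos: [0.5924, -0.0152, 0.1909]
tool_rot: [3.141, 0.0, 1.655]
ft_force: [-0.6, 0.6, -0.7]
width: 0.006
finger_force: 0.0
```

Run:
```python
from h import *
o=env.get_obs(); print(env.tip_extent,o['ft_force'],o['ee_pos'])
c=snap('wrist','w2.png')
```

```text
0.022 [-0.57964017  0.60655167 -0.67761337] [ 0.59237293 -0.01517159  0.19088915]
```

View pics/w2.png

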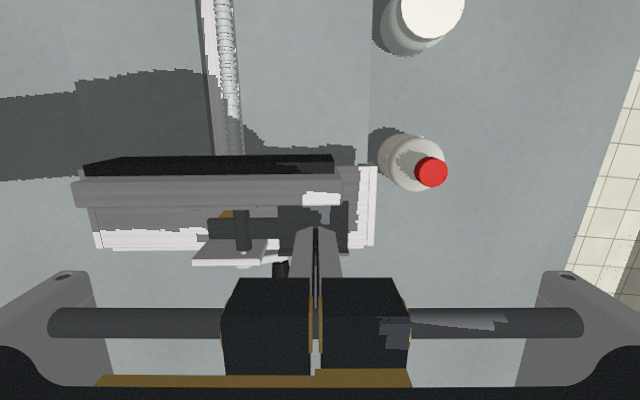

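The closed fingertips at (317,230) are over the dark paddle (280-348, 205-250), so I'll keep pressing down.

{"method": "apply_moves", "body": {
  "series": [
    {"slide":[0,0,0.002],"dr":[0,0,0]},
    {"slide":[0,0,0.002],"dr":[0,0,0]},
    {"slide":[0,0,0],"dr":[0,0,0]}
  ]
}}

```text
time_s: 9.15
ee_pos: [0.5923, -0.0152, 0.1866]
tool_rot: [-3.141, -0.0, 1.655]
ft_force: [0.5, -0.4, 0.1]
width: 0.004
finger_force: 0.0
```

Run:
```python
from h import *
c=snap('wrist')
p=env.get_obs()['ee_pos']
print('tip',proj([p-[0,0,.022],p],c))
print('paddle pred',proj([[.564,-.001,.179],[.612,.005,.179],[.619,-.031,.179],[.569,-.037,.179],[.59,-.0145,.167]],c))
print('T',c[3])
a=c[0][130:280,180:400,::-1]; cv2.imwrite('pics/w3c.png',cv2.resize(a,None,fx=3.6,fy=3.6,interpolation=cv2.INTER_CUBIC))
```

```text
tip [[315.52796597 222.38552788]
 [315.55054418 233.52984281]]
paddle pred [[277.62625828 207.78139479]
 [345.5773305  205.14034781]
 [349.48476686 251.85767655]
 [282.02662629 254.04685367]
 [312.62877258 222.37991052]]
T [[ 9.96523350e-01 -8.03028203e-02 -2.21961862e-02  5.85486513e-01]
 [ 8.33113601e-02  9.58378149e-01  2.73076073e-01  6.40107360e-02]
 [-6.56438927e-04 -2.73975877e-01  9.61736340e-01  3.74401030e-01]
 [ 0.00000000e+00  0.00000000e+00  0.00000000e+00  1.00000000e+00]]
```

View pics/w3c.png

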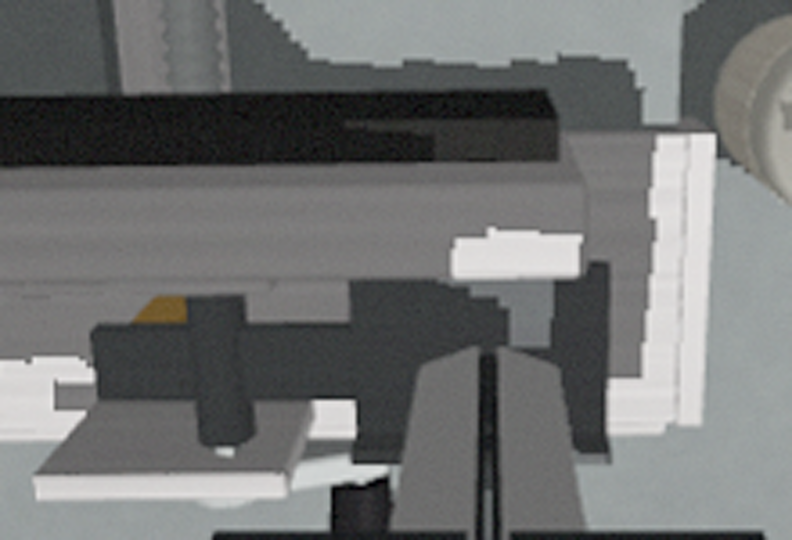

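The fingertips end nearer than predicted (row 227 against 222) and the paddle is still up. The tip is therefore above it, so I'll continue down by force.

{"method": "apply_moves", "body": {
  "series": [
    {"slide":[0,0,0.002],"dr":[0,0,0]},
    {"slide":[0,0,0.002],"dr":[0,0,0]},
    {"slide":[0,0,0],"dr":[0,0,0]}
  ]
}}

```text
time_s: 9.5
ee_pos: [0.5922, -0.0152, 0.1825]
tool_rot: [-3.141, -0.0, 1.655]
ft_force: [-0.2, -0.4, -0.5]
width: 0.006
finger_force: 0.0
```

{"method": "apply_moves", "body": {
  "series": [
    {"slide":[0,0,0.002],"dr":[0,0,0]},
    {"slide":[0,0,0.002],"dr":[0,0,0]},
    {"slide":[0,0,0],"dr":[0,0,0]}
  ]
}}

```text
time_s: 9.8
ee_pos: [0.5922, -0.0152, 0.1785]
tool_rot: [-3.141, -0.0, 1.655]
ft_force: [-0.0, 0.1, 0.2]
width: 0.002
finger_force: 0.0
```

Run:
```python
from h import *
c=snap('wrist'); s=snap('scene'); p=env.get_obs()['ee_pos']; print(p,c[1])
Q=p+np.array([[0,0,-.022],[0,.008,-.022],[0,0,0],[.0125,.008,-.022],[-.0125,.008,-.022]])
print('w',proj(Q,c)); print('s',proj(np.r_[Q[:3],[[.59,-.0145,.179],[.59,-.0145,.167]]],s))
a=c[0][170:280,220:420,::-1]; b=s[0][110:220,240:440,::-1]
f=lambda a:cv2.resize(a,(546,300),interpolation=cv2.INTER_CUBIC)
cv2.imwrite('pics/m1.png',np.r_[f(a),f(b)])
```

```text
[ 0.59237134 -0.01517184  0.17879989] [[288.17615179   0.         315.11504691]
 [  0.         288.17615179 197.89059102]
 [  0.           0.           1.        ]]
w [[315.68553589 222.44504434]
 [316.56002431 212.69736532]
 [315.72175433 233.60379478]
 [332.77030906 213.9854276 ]
 [300.30870038 211.40502965]]
s [[282.29308165 170.71466781]
 [284.75499313 171.42993522]
 [281.91294468 163.99157178]
 [282.56587187 163.5845313 ]
 [282.77051775 167.2647524 ]]
```

View pics/m1.png

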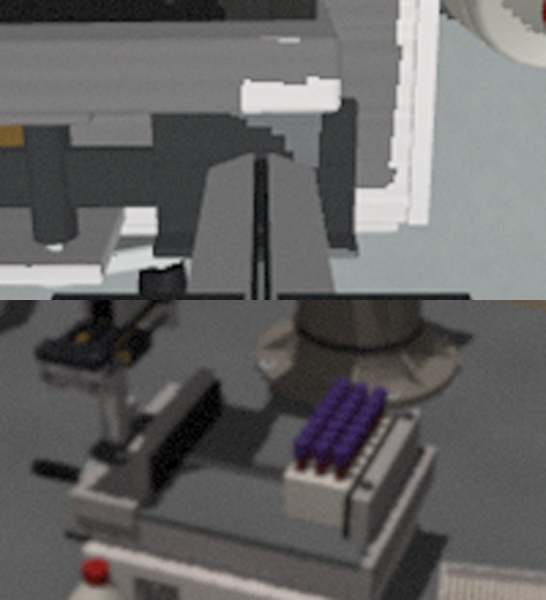

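The scene view shows the fingertip still just above the dark paddle at (110,450), so I'll keep lowering.

{"method": "apply_moves", "body": {
  "series": [
    {"slide":[0,0,0.002],"dr":[0,0,0]},
    {"slide":[0,0,0.002],"dr":[0,0,0]},
    {"slide":[0,0,0],"dr":[0,0,0]}
  ]
}}

```text
time_s: 10.2
ee_pos: [0.5922, -0.0152, 0.1745]
tool_rot: [-3.141, -0.0, 1.655]
ft_force: [-0.2, -0.0, 0.1]
width: 0.005
finger_force: 0.0
```

{"method": "apply_moves", "body": {
  "series": [
    {"slide":[0,0,0.002],"dr":[0,0,0]},
    {"slide":[0,0,0.002],"dr":[0,0,0]},
    {"slide":[0,0,0],"dr":[0,0,0]}
  ]
}}

```text
time_s: 10.5
ee_pos: [0.5925, -0.0152, 0.1707]
tool_rot: [3.141, -0.0, 1.655]
ft_force: [-0.9, 0.2, 1.8]
width: 0.001
finger_force: 0.9
```

{"method": "apply_moves", "body": {
  "series": [
    {"slide":[0,0,0.002],"dr":[0,0,0]},
    {"slide":[0,0,0.002],"dr":[0,0,0]},
    {"slide":[0,0,0],"dr":[0,0,0]}
  ]
}}

```text
time_s: 10.8
ee_pos: [0.5927, -0.0151, 0.167]
tool_rot: [3.141, -0.0, 1.655]
ft_force: [-0.5, 0.0, 6.1]
width: 0.005
finger_force: 3.4
```

{"method": "apply_moves", "body": {
  "series": [
    {"slide":[0,0,0.002],"dr":[0,0,0]},
    {"slide":[0,0,0.002],"dr":[0,0,0]},
    {"slide":[0,0,0],"dr":[0,0,0]}
  ]
}}

```text
time_s: 11.1
ee_pos: [0.5927, -0.0151, 0.1631]
tool_rot: [3.141, 0.0, 1.655]
ft_force: [-1.0, 0.1, 7.8]
width: 0.006
finger_force: 4.0
```

{"method": "apply_moves", "body": {
  "series": [
    {"slide":[0,0,0.002],"dr":[0,0,0]},
    {"slide":[0,0,0.002],"dr":[0,0,0]},
    {"slide":[0,0,0],"dr":[0,0,0]}
  ]
}}

```text
time_s: 11.4
ee_pos: [0.5925, -0.0151, 0.1592]
tool_rot: [3.141, 0.0, 1.655]
ft_force: [-3.6, -0.8, 10.1]
width: 0.007
finger_force: 4.6
```

{"method": "apply_moves", "body": {
  "series": [
    {"slide":[0.004,0,0],"dr":[0,0,0]},
    {"slide":[0.004,0,0],"dr":[0,0,0]},
    {"slide":[0.004,0,0],"dr":[0,0,0]},
    {"slide":[0.004,0,0],"dr":[0,0,0]}
  ]
}}

```text
time_s: 11.8
ee_pos: [0.5911, 0.0003, 0.1593]
tool_rot: [3.141, 0.001, 1.654]
ft_force: [-3.4, -3.2, 10.1]
width: 0.005
finger_force: 4.5
```

{"method": "apply_moves", "body": {
  "series": [
    {"slide":[0.006,0,0],"dr":[0,0,0]},
    {"slide":[0.008,0,0],"dr":[0,0,0]},
    {"slide":[0.01,0,0],"dr":[0,0,0]},
    {"slide":[0.01,0,0],"dr":[0,0,0]},
    {"slide":[0.01,0,0],"dr":[0,0,0]}
  ]
}}

```text
time_s: 12.3
ee_pos: [0.5873, 0.0443, 0.1593]
tool_rot: [-3.142, 0.001, 1.654]
ft_force: [-3.6, -3.8, 10.6]
width: 0.004
finger_force: 4.5
```

{"method": "apply_moves", "body": {
  "series": [
    {"slide":[0.01,0,0],"dr":[0,0,0]},
    {"slide":[0.01,0,0],"dr":[0,0,0]},
    {"slide":[0.01,0,0],"dr":[0,0,0]},
    {"slide":[0.01,0,0],"dr":[0,0,0]}
  ]
}}

```text
time_s: 12.7
ee_pos: [0.5839, 0.0842, 0.1592]
tool_rot: [-3.142, 0.001, 1.654]
ft_force: [-2.9, -3.3, 9.0]
width: 0.004
finger_force: 4.4
```

{"method": "apply_moves", "body": {
  "series": [
    {"slide":[0.006,0,0],"dr":[0,0,0]},
    {"slide":[0.005,0,0],"dr":[0,0,0]},
    {"slide":[0.004,0,0],"dr":[0,0,0]},
    {"slide":[0.003,0,0],"dr":[0,0,0]}
  ]
}}

```text
time_s: 13.1
ee_pos: [0.5823, 0.1022, 0.1592]
tool_rot: [-3.141, 0.001, 1.655]
ft_force: [-3.8, -3.4, 9.8]
width: 0.007
finger_force: 4.4
```

{"method": "apply_moves", "body": {
  "series": [
    {"slide":[0.003,0,0],"dr":[0,0,0]},
    {"slide":[0.003,0,0],"dr":[0,0,0]}
  ]
}}

```text
time_s: 13.3
ee_pos: [0.5818, 0.108, 0.1592]
tool_rot: [-3.141, 0.001, 1.654]
ft_force: [-4.0, -4.0, 10.1]
width: 0.007
finger_force: 4.4
```

{"method": "apply_moves", "body": {
  "series": [
    {"slide":[0.002,0,0],"dr":[0,0,0]},
    {"slide":[0.002,0,0],"dr":[0,0,0]}
  ]
}}

```text
time_s: 13.5
ee_pos: [0.5815, 0.112, 0.1592]
tool_rot: [-3.141, 0.001, 1.654]
ft_force: [-3.5, -2.6, 10.6]
width: 0.0
finger_force: 4.4
```

{"method": "apply_moves", "body": {
  "series": [
    {"slide":[0.002,0,0],"dr":[0,0,0]},
    {"slide":[0.002,0,0],"dr":[0,0,0]}
  ]
}}

```text
time_s: 13.7
ee_pos: [0.5816, 0.1155, 0.1593]
tool_rot: [3.141, 0.001, 1.654]
ft_force: [-0.0, -6.3, 9.8]
width: 0.009
finger_force: 4.5
```

{"method": "apply_moves", "body": {
  "series": [
    {"slide":[0.002,0,0],"dr":[0,0,0]},
    {"slide":[0.001,0,0],"dr":[0,0,0]}
  ]
}}

```text
time_s: 13.9
ee_pos: [0.5819, 0.1182, 0.1595]
tool_rot: [3.14, 0.001, 1.654]
ft_force: [1.6, -6.5, 8.8]
width: 0.007
finger_force: 4.5
```

{"method": "apply_moves", "body": {
  "series": [
    {"slide":[0.002,0,0],"dr":[0,0,0]},
    {"slide":[0.001,0,0],"dr":[0,0,0]}
  ]
}}

```text
time_s: 14.1
ee_pos: [0.5818, 0.1212, 0.1595]
tool_rot: [3.14, 0.001, 1.654]
ft_force: [2.4, -7.6, 9.8]
width: 0.003
finger_force: 4.5
```

{"method": "apply_moves", "body": {
  "series": [
    {"slide":[0,0,-0.004],"dr":[0,0,0]},
    {"slide":[0,0,-0.004],"dr":[0,0,0]},
    {"slide":[0,0,-0.004],"dr":[0,0,0]},
    {"slide":[0,0,-0.01],"dr":[0,0,0]},
    {"slide":[0,0,-0.03],"dr":[0,0,0]},
    {"slide":[-0.02,0,-0.04],"dr":[0,0,0]},
    {"slide":[-0.04,0,0],"dr":[0,0,0]},
    {"slide":[-0.045,0,0],"dr":[0,0,0]}
  ],
  "gripper": 0
}}

```text
time_s: 14.9
ee_pos: [0.5899, 0.0181, 0.2526]
tool_rot: [3.139, -0.0, 1.658]
ft_force: [1.2, -0.6, -0.6]
width: 0.006
finger_force: 0.0
```

{"method": "apply_moves", "body": {
  "series": [
    {"slide":[-0.045,0,0],"dr":[0,0,0]},
    {"slide":[-0.045,0,0],"dr":[0,0,0]},
    {"slide":[-0.045,0,0],"dr":[0,0,0]},
    {"slide":[-0.045,0,0],"dr":[0,0,0]},
    {"slide":[0,0,0],"dr":[0,0,0]}
  ],
  "gripper": 0.55
}}

```text
time_s: 15.4
ee_pos: [0.6039, -0.1687, 0.2505]
tool_rot: [-3.14, 0.002, 1.647]
ft_force: [0.5, 0.9, -0.2]
width: 0.395
finger_force: 0.0
```

Run:
```python
from h import *
o=env.get_obs(); print(o['time_s'],o['ee_pos'],o['width'])
t=snap('top','t4.png'); w=snap('wrist','w4.png')
h=cv2.cvtColor(t[0],cv2.COLOR_RGB2HSV)
m=cv2.inRange(h,(120,70,30),(150,255,255)); m[:200]=0
ys,xs=np.nonzero(m[:,240:330]); q=np.c_[xs+240,ys].astype(float)
p=pix2z(q,t,.222)[:,:2]; print('caps',len(p),p.mean(0),cv2.minAreaRect(p.astype(np.float32)*1000)[2])
a=t[0][170:300,235:425,::-1]; b=w[0][:,:,::-1]
cv2.imwrite('pics/m2.png',np.r_[cv2.resize(a,(439,300),interpolation=cv2.INTER_CUBIC),cv2.resize(b[0:240,150:550],(439,263))])
```

```text
15.4 [ 0.60385307 -0.16867717  0.25045134] 0.3951672402136638
caps 697 [0.49418744 0.18951778] 5.161604881286621
```

View pics/m2.png

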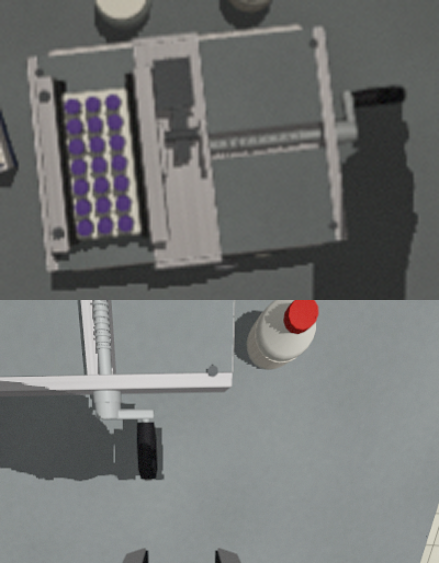

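The jaw lies against the rack and the carriage moved with it. The grip is at wrist pixel (284,136). I'll get its exact position numerically.

```bash
cat >> h.py <<'E'
def grip(z):
    """axis line of black grip in wrist view, cast at height z"""
    w=snap('wrist'); g=w[0].max(2)
    m=((g<45).astype(np.uint8)); m[200:]=0
    m=cv2.morphologyEx(m,cv2.MORPH_OPEN,np.ones((3,3)))
    n,l,s,ce=cv2.connectedComponentsWithStats(m)
    return w,[(s[i].tolist(),ce[i].round(1).tolist(),pix2z([ce[i]],w,z)[0].round(4).tolist()) for i in range(1,n) if s[i][4]>200]
E
python3 - <<'E'
from h import *
w,g=grip(.113); [print(x) for x in g]
t=snap('top')
for (s,ce,p) in g:
    a=[pix2z([ce],w,z)[0] for z in(.05,.2)]
    u=(690/4.2+234.6,175/4.2+169.6); b=[pix2z([u],t,z)[0] for z in(.05,.2)]
    k=np.linalg.lstsq(np.c_[a[1]-a[0],-(b[1]-b[0])],b[0]-a[0],rcond=None)[0]
    print('tri',a[0]+(a[1]-a[0])*k[0],b[0]+(b[1]-b[0])*k[1])
rows_to([.564,-.123,.25],94.8)
E
```

```text
([275, 115, 18, 51, 740], [283.2, 141.5], [0.5643, -0.1132, 0.113])
tri [ 0.56282414 -0.11461834  0.09831048] [ 0.56314972 -0.11416839  0.09823537]
at [ 0.6047 -0.1601  0.251 ] slide [ 0.0404 -0.0374  0.001 ] dr [ 0.   -0.05  0.1 ]
```

{"method": "apply_moves", "body": {
  "series": [
    {"slide":[0.02,-0.019,0],"dr":[0,0,0]},
    {"slide":[0.02,-0.019,0],"dr":[0,0,0]},
    {"slide":[0,0,0],"dr":[0,0,0]},
    {"slide":[0,0,0.04],"dr":[0,0,0]},
    {"slide":[0,0,0.03],"dr":[0,0,0]},
    {"slide":[0,0,0],"dr":[0,0,0]}
  ],
  "gripper": 0.38
}}

```text
time_s: 16.2
ee_pos: [0.5615, -0.1236, 0.1777]
tool_rot: [-3.136, -0.002, 1.657]
ft_force: [-0.6, -0.2, 0.5]
width: 0.377
finger_force: 0.0
```

Run:
```python
from h import *
w,g=grip(.11); [print(x) for x in g]
rows_to([.564,-.123,.086],94.8)
```

```text
([309, 162, 21, 38, 746], [319.0, 181.1], [0.5625, -0.1008, 0.11])
at [ 0.5628 -0.1238  0.1801] slide [0.0006 0.0015 0.0941] dr [-0.15 -0.07  0.11]
```

{"method": "apply_moves", "body": {
  "series": [
    {"slide":[0,0.001,0.03],"dr":[0,0,0]},
    {"slide":[0,0,0.02],"dr":[0,0,0]},
    {"slide":[0,0,0.01],"dr":[0,0,0]},
    {"slide":[0,0,0],"dr":[0,0,0]}
  ]
}}

```text
time_s: 16.65
ee_pos: [0.5647, -0.1245, 0.1212]
tool_rot: [-3.141, -0.0, 1.655]
ft_force: [-0.5, -0.1, -0.6]
width: 0.38
finger_force: 0.0
```

{"method": "apply_moves", "body": {
  "series": [
    {"slide":[0,0,0.01],"dr":[0,0,0]},
    {"slide":[0,0,0.012],"dr":[0,0,0]},
    {"slide":[0,0,0.012],"dr":[0,0,0]},
    {"slide":[0,0,0],"dr":[0,0,0]}
  ]
}}

```text
time_s: 17.05
ee_pos: [0.5634, -0.1247, 0.085]
tool_rot: [-3.139, -0.001, 1.655]
ft_force: [-0.1, -0.4, -0.1]
width: 0.379
finger_force: 0.0
```

{"method": "apply_moves", "body": {
  "series": [
    {"slide":[0,0,0],"dr":[0,0,0]},
    {"slide":[0,0,0],"dr":[0,0,0]},
    {"slide":[0,0,0],"dr":[0,0,0]},
    {"slide":[0,0,0],"dr":[0,0,0]},
    {"slide":[0,0,0],"dr":[0,0,0]}
  ],
  "gripper": 0,
  "newtons": 25
}}

```text
time_s: 17.55
ee_pos: [0.565, -0.1249, 0.0872]
tool_rot: [3.141, 0.0, 1.655]
ft_force: [3.4, 0.1, 1.2]
width: 0.203
finger_force: 25.0
```

{"method": "apply_moves", "body": {
  "series": [
    {"slide":[0,-0.0017,0.006],"dr":[0,0,0]},
    {"slide":[0,-0.0026,0.0057],"dr":[0,0,0]},
    {"slide":[0,-0.0036,0.0051],"dr":[0,0,0]},
    {"slide":[0,-0.0045,0.0045],"dr":[0,0,0]},
    {"slide":[0,0,0],"dr":[0,0,0]}
  ]
}}

```text
time_s: 18.05
ee_pos: [0.55, -0.126, 0.0655]
tool_rot: [-3.138, -0.0, 1.655]
ft_force: [-12.9, 0.0, 18.2]
width: 0.2
finger_force: 25.0
```

{"method": "apply_moves", "body": {
  "series": [
    {"slide":[0,-0.0065,0.001],"dr":[0,0,0]},
    {"slide":[0,-0.0065,0.001],"dr":[0,0,0]},
    {"slide":[0,-0.0065,0.001],"dr":[0,0,0]},
    {"slide":[0,0,0],"dr":[0,0,0]}
  ]
}}

```text
time_s: 18.45
ee_pos: [0.5319, -0.1282, 0.0623]
tool_rot: [-3.141, 0.0, 1.654]
ft_force: [-0.9, -3.7, -2.0]
width: 0.203
finger_force: 25.0
```

{"method": "apply_moves", "body": {
  "series": [
    {"slide":[0,-0.0063,-0.0004],"dr":[0,0,0]},
    {"slide":[0,-0.0061,-0.0014],"dr":[0,0,0]},
    {"slide":[0,-0.0058,-0.0024],"dr":[0,0,0]},
    {"slide":[0,-0.0053,-0.0034],"dr":[0,0,0]},
    {"slide":[0,0,0],"dr":[0,0,0]}
  ]
}}

```text
time_s: 18.95
ee_pos: [0.5087, -0.1303, 0.0703]
tool_rot: [-3.141, 0.001, 1.654]
ft_force: [-2.1, -5.4, 1.1]
width: 0.199
finger_force: 25.0
```

{"method": "apply_moves", "body": {
  "series": [
    {"slide":[0,-0.0046,-0.0043],"dr":[0,0,0]},
    {"slide":[0,-0.0037,-0.005],"dr":[0,0,0]},
    {"slide":[0,-0.0029,-0.0056],"dr":[0,0,0]},
    {"slide":[0,-0.0018,-0.006],"dr":[0,0,0]},
    {"slide":[0,0,0],"dr":[0,0,0]}
  ]
}}

```text
time_s: 19.45
ee_pos: [0.4962, -0.1315, 0.0915]
tool_rot: [-3.141, 0.001, 1.654]
ft_force: [-1.0, -6.5, 1.2]
width: 0.205
finger_force: 25.0
```

{"method": "apply_moves", "body": {
  "series": [
    {"slide":[-0.001,-0.0008,-0.0062],"dr":[0,0,0]},
    {"slide":[0,0.0004,-0.0063],"dr":[0,0,0]},
    {"slide":[0,0.0014,-0.0061],"dr":[0,0,0]},
    {"slide":[0,0.0024,-0.0058],"dr":[0,0,0]},
    {"slide":[0,0,0],"dr":[0,0,0]}
  ]
}}

```text
time_s: 19.95
ee_pos: [0.5005, -0.1313, 0.1163]
tool_rot: [3.141, 0.0, 1.655]
ft_force: [-0.3, -1.6, 2.0]
width: 0.205
finger_force: 25.0
```

{"method": "apply_moves", "body": {
  "series": [
    {"slide":[0,0.0034,-0.0053],"dr":[0,0,0]},
    {"slide":[0,0.0043,-0.0046],"dr":[0,0,0]},
    {"slide":[0,0.005,-0.0037],"dr":[0,0,0]},
    {"slide":[0,0.0056,-0.0029],"dr":[0,0,0]},
    {"slide":[0,0,0],"dr":[0,0,0]}
  ]
}}

```text
time_s: 20.45
ee_pos: [0.5191, -0.1294, 0.1323]
tool_rot: [3.141, -0.0, 1.655]
ft_force: [0.0, 0.3, -1.6]
width: 0.204
finger_force: 25.0
```

{"method": "apply_moves", "body": {
  "series": [
    {"slide":[0,0.006,-0.0018],"dr":[0,0,0]},
    {"slide":[0,0.0062,-0.0008],"dr":[0,0,0]},
    {"slide":[0,0.0063,0.0004],"dr":[0,0,0]},
    {"slide":[0,0.0061,0.0014],"dr":[0,0,0]}
  ]
}}

```text
time_s: 20.85
ee_pos: [0.5424, -0.1273, 0.1327]
tool_rot: [-3.141, -0.001, 1.655]
ft_force: [-6.2, 2.0, -0.7]
width: 0.201
finger_force: 24.9
```

{"method": "apply_moves", "body": {
  "series": [
    {"slide":[0,0.0058,0.0024],"dr":[0,0,0]},
    {"slide":[0,0.0053,0.0034],"dr":[0,0,0]},
    {"slide":[0,0.0046,0.0043],"dr":[0,0,0]},
    {"slide":[0,0.0037,0.005],"dr":[0,0,0]}
  ]
}}

```text
time_s: 21.25
ee_pos: [0.5619, -0.1254, 0.1175]
tool_rot: [-3.141, -0.001, 1.655]
ft_force: [-6.1, 3.5, 1.5]
width: 0.206
finger_force: 24.9
```

{"method": "apply_moves", "body": {
  "series": [
    {"slide":[0,0.0029,0.0056],"dr":[0,0,0]},
    {"slide":[0,0.0018,0.006],"dr":[0,0,0]},
    {"slide":[0,0.0008,0.0062],"dr":[0,0,0]}
  ]
}}

```text
time_s: 21.55
ee_pos: [0.5675, -0.1249, 0.0998]
tool_rot: [-3.141, -0.001, 1.655]
ft_force: [-6.7, 4.4, 3.5]
width: 0.203
finger_force: 24.9
```

{"method": "apply_moves", "body": {
  "series": [
    {"slide":[0,-0.0004,0.0063],"dr":[0,0,0]},
    {"slide":[0,-0.0014,0.0061],"dr":[0,0,0]}
  ]
}}

```text
time_s: 21.75
ee_pos: [0.566, -0.125, 0.0876]
tool_rot: [3.141, -0.001, 1.655]
ft_force: [-4.3, 5.1, 6.4]
width: 0.204
finger_force: 24.9
```

Run:
```python
from h import *
def caps(t):
    h=cv2.cvtColor(t,cv2.COLOR_RGB2HSV)
    m=cv2.inRange(h,(120,70,30),(150,255,255)); m[:200]=0; m[:,:240]=0; m[:,330:]=0
    return m
t=snap('top'); a=cv2.cvtColor(cv2.imread('pics/t4.png'),cv2.COLOR_BGR2RGB)
for im in(a,t[0]):
    ys,xs=np.nonzero(caps(im)); p=pix2z(np.c_[xs,ys].astype(float),t,.222)[:,:2]; print(len(p),p.mean(0),cv2.minAreaRect(p.astype(np.float32)*1000)[2])
# shift of jaw/carriage columns between pictures (rows without arm?)
g0=a.astype(float).mean(2);g1=t[0].astype(float).mean(2)
for name,x0,x1 in(('fixed',240,262),('jaw',286,325),('end',365,390)):
    for y0,y1 in((186,200),(200,215),(215,235),(240,270)):
        (dx,dy),r=cv2.phaseCorrelate(g0[y0:y1,x0:x1].copy(),g1[y0:y1,x0:x1].copy(),cv2.createHanningWindow((x1-x0,y1-y0),cv2.CV_64F)); print(name,y0,round(dx,2),round(dy,2),round(r,2))
```

```text
697 [0.49418744 0.18951778] 5.161604881286621
696 [0.49409096 0.18954483] 5.161604881286621
fixed 186 0.02 0.48 1.0
fixed 200 0.18 0.71 0.96
fixed 215 0.14 -0.17 0.96
fixed 240 0.24 0.04 1.03
jaw 186 -1.16 0.71 0.95
jaw 200 -1.16 0.12 0.97
jaw 215 -0.18 -0.29 0.92
jaw 240 -0.53 -0.36 0.92
end 186 0.53 0.54 1.01
end 200 0.6 0.4 0.9
end 215 -0.15 0.05 0.82
end 240 0.48 -0.1 0.71
```

{"method": "apply_moves", "body": {
  "series": [
    {"slide":[0,-0.0024,0.0058],"dr":[0,0,0]},
    {"slide":[0,-0.0034,0.0053],"dr":[0,0,0]}
  ]
}}

```text
time_s: 22.0
ee_pos: [0.5606, -0.1255, 0.0768]
tool_rot: [3.14, -0.001, 1.655]
ft_force: [-2.1, 4.7, 7.1]
width: 0.205
finger_force: 24.9
```

{"method": "apply_moves", "body": {
  "series": [
    {"slide":[0,-0.0043,0.0046],"dr":[0,0,0]},
    {"slide":[0,-0.005,0.0037],"dr":[0,0,0]}
  ]
}}

```text
time_s: 22.2
ee_pos: [0.552, -0.1263, 0.0686]
tool_rot: [3.139, -0.0, 1.655]
ft_force: [2.5, 5.0, 4.1]
width: 0.205
finger_force: 25.0
```

{"method": "apply_moves", "body": {
  "series": [
    {"slide":[0,-0.0056,0.0029],"dr":[0,0,0]},
    {"slide":[0,-0.006,0.0018],"dr":[0,0,0]}
  ]
}}

```text
time_s: 22.4
ee_pos: [0.5401, -0.1276, 0.0637]
tool_rot: [3.139, -0.0, 1.655]
ft_force: [4.8, 4.3, -1.3]
width: 0.199
finger_force: 25.0
```

Run:
```python
from h import *
t=snap('top'); a=cv2.imread('pics/t4.png').astype(float)
g0=a.mean(2); g1=t[0].astype(float).mean(2)
# edge profile: front/back edge of the bar/carriage along rows 188-205, position by 1D template on gradient, bright->dark
def edges(g,y0,y1,x0,x1):
    # shear rows along shaker yaw then average
    out=[]
    for y in range(y0,y1):
        out.append(np.interp(np.arange(x0,x1,.1)+ (y-y0)*np.tan(np.radians(4.9+.65)),np.arange(640),g[y]))
    return np.mean(out,0)
for n,y0,y1,x0,x1 in(('jaw',192,204,286,304),('jaw2',230,262,288,304),('rear',190,204,314,328),('fix',200,212,248,262)):
    p,q=edges(g0,y0,y1,x0,x1),edges(g1,y0,y1,x0,x1)
    s=range(-40,41); c=[np.corrcoef(p[45:-45],q[45+k:len(q)-45+k])[0,1] for k in s]; k=int(np.argmax(c))
    print(n,'shift px',s[k]/10,round(c[k],3))
o=env.get_obs(); print(o['ft_force'],o['wrist_torque'])
```

```text
jaw shift px -1.3 0.998
jaw2 shift px -0.9 0.979
rear shift px -1.3 0.999
fix shift px 0.0 1.0
[ 2.83062705  4.20739061 -1.43827355] [ 1.08303042 -0.96675505 -0.12918441]
```

{"method": "apply_moves", "body": {
  "series": [
    {"slide":[0,-0.006,0.0018],"dr":[0,0,0]},
    {"slide":[0,-0.0062,0.0008],"dr":[0,0,0]}
  ]
}}

```text
time_s: 22.65
ee_pos: [0.5285, -0.1285, 0.0615]
tool_rot: [3.138, -0.0, 1.655]
ft_force: [5.6, 6.4, 11.2]
width: 0.208
finger_force: 25.0
```

{"method": "apply_moves", "body": {
  "series": [
    {"slide":[0,-0.0063,-0.0004],"dr":[0,0,0]},
    {"slide":[0,-0.0061,-0.0014],"dr":[0,0,0]}
  ]
}}

```text
time_s: 22.85
ee_pos: [0.5174, -0.1295, 0.0641]
tool_rot: [3.136, 0.0, 1.655]
ft_force: [9.2, 6.2, 11.5]
width: 0.206
finger_force: 25.0
```

```bash
cat >> h.py <<'E'
def prof(g,y0,y1,x0,x1):
    return np.mean([np.interp(np.arange(x0,x1,.05)+(y-y0)*np.tan(np.radians(5.5)),np.arange(640),g[y]) for y in range(y0,y1)],0)
def jawshift():
    t=snap('top'); g0=cv2.imread('pics/t4.png').astype(float).mean(2); g1=t[0].astype(float).mean(2)
    for n,y0,y1,x0,x1 in(('jaw',192,204,286,304),('rear',190,204,314,328),('rack',225,260,258,288)):
        p,q=prof(g0,y0,y1,x0,x1),prof(g1,y0,y1,x0,x1)
        s=range(-80,81); c=[np.corrcoef(p[85:-85],q[85+k:len(q)-85+k])[0,1] for k in s]; k=int(np.argmax(c))
        print(n,'shift px',s[k]/20,round(c[k],3))
E
python3 -c "
from h import *
jawshift()"
```

```text
jaw shift px -1.3 0.998
rear shift px -1.25 0.999
rack shift px 0.0 1.0
```

{"method": "apply_moves", "body": {
  "series": [
    {"slide":[0.001,-0.0058,-0.0034],"dr":[0,0,0]},
    {"slide":[0,-0.0053,-0.0044],"dr":[0,0,0]}
  ]
}}

```text
time_s: 23.1
ee_pos: [0.5061, -0.1305, 0.0717]
tool_rot: [3.136, 0.001, 1.655]
ft_force: [9.7, -0.2, 3.6]
width: 0.207
finger_force: 25.0
```

{"method": "apply_moves", "body": {
  "series": [
    {"slide":[0,-0.0046,-0.0043],"dr":[0,0,0]},
    {"slide":[0,-0.0037,-0.005],"dr":[0,0,0]}
  ]
}}

```text
time_s: 23.3
ee_pos: [0.4986, -0.1311, 0.0813]
tool_rot: [3.135, 0.001, 1.655]
ft_force: [15.4, 1.5, 2.0]
width: 0.205
finger_force: 25.0
```

```bash
python3 -c "
from h import *
jawshift(); o=env.get_obs(); print(o['ft_force'],o['ee_pos'])"
```

```text
jaw shift px -1.3 0.999
rear shift px -1.25 0.999
rack shift px 0.0 1.0
[10.96867299  0.64094082  4.77100514] [ 0.49843777 -0.13127331  0.08205858]
```

{"method": "apply_moves", "body": {
  "series": [
    {"slide":[0,0.0015,0],"dr":[0,0,0]},
    {"slide":[0,0,0],"dr":[0,0,0]}
  ]
}}

```text
time_s: 23.55
ee_pos: [0.4991, -0.1312, 0.081]
tool_rot: [3.137, 0.001, 1.654]
ft_force: [7.9, -0.3, 5.3]
width: 0.203
finger_force: 25.0
```

{"method": "apply_moves", "body": {
  "series": [
    {"slide":[0,0,0],"dr":[0,0,0]},
    {"slide":[0,0,0],"dr":[0,0,0]},
    {"slide":[0,0,0],"dr":[0,0,0]},
    {"slide":[0,0,0],"dr":[0,0,0]}
  ],
  "gripper": 0.32
}}

```text
time_s: 23.95
ee_pos: [0.4962, -0.1307, 0.0795]
tool_rot: [-3.141, -0.0, 1.655]
ft_force: [0.8, 0.2, -0.3]
width: 0.319
finger_force: 0.0
```

{"method": "apply_moves", "body": {
  "series": [
    {"slide":[0,0.002,-0.02],"dr":[0,0,0]},
    {"slide":[0,0,-0.03],"dr":[0,0,0]},
    {"slide":[0,0,-0.04],"dr":[0,0,0]},
    {"slide":[0,0,-0.04],"dr":[0,0,0]},
    {"slide":[-0.03,0,-0.03],"dr":[0,0,0]},
    {"slide":[-0.05,0,0],"dr":[0,0,0]},
    {"slide":[-0.05,0,0],"dr":[0,0,0]},
    {"slide":[0,0,0],"dr":[0,0,0]}
  ]
}}

```text
time_s: 24.75
ee_pos: [0.5081, -0.2668, 0.2391]
tool_rot: [-3.141, 0.001, 1.647]
ft_force: [0.1, 0.5, 0.4]
width: 0.322
finger_force: 0.0
```

```bash
python3 -c "
from h import *
jawshift(); o=env.get_obs(); print(o['ft_force'],o['ee_pos'])
w,g=grip(.1); [print(x) for x in g]
t=snap('top','t5.png'); g=t[0][195:260,378:425].max(2); ys,xs=np.nonzero(g<40); print(len(xs),xs.mean()+378,ys.mean()+195)
a=cv2.cvtColor(cv2.imread('pics/t4.png'),cv2.COLOR_BGR2RGB)
for y in (195,200,205): print(a[y,286:306].max(1).tolist(),t[0][y,286:306].max(1).tolist())
"
```

```text
jaw shift px -1.3 0.999
rear shift px -1.25 1.0
rack shift px 0.0 1.0
[-0.22818285  0.85425052 -0.70089313] [ 0.50853436 -0.26320568  0.23897086]
([307, 17, 9, 62, 470], [311.4, 46.4], [0.4926, -0.1156, 0.1])
([318, 17, 8, 62, 354], [322.1, 47.4], [0.5037, -0.1158, 0.1])
127 401.0 237.0
[100, 100, 101, 102, 101, 100, 109, 137, 155, 157, 161, 158, 156, 157, 158, 143, 138, 139, 140, 133] [99, 100, 100, 102, 100, 120, 163, 156, 157, 158, 155, 153, 158, 154, 143, 141, 140, 138, 140, 130]
[103, 102, 101, 101, 99, 94, 109, 148, 157, 161, 159, 164, 165, 154, 92, 64, 71, 74, 71, 72] [103, 102, 102, 101, 96, 111, 158, 157, 158, 162, 163, 162, 147, 83, 66, 71, 70, 70, 70, 72]
[103, 104, 95, 58, 29, 26, 45, 101, 163, 161, 160, 162, 163, 164, 146, 77, 75, 73, 73, 72] [102, 102, 94, 47, 29, 73, 132, 158, 158, 158, 162, 162, 155, 116, 66, 74, 71, 71, 72, 72]
```

```bash
python3 -c "
from h import *
print(env.close_job())"
```

```text
the job is handed in; nothing more can be done
None
```

The rack is square against the fixed bar and clamped, the hand is clear, and the job is handed in at about 25 s; the verdict isn't shown. The top camera shows the clamp's rubber squeezed by about 3 mm (about 37 N against the 35 N needed, measured to about ±0.5 mm), and the bar had stopped advancing over the last part of the roughly 1.35 turns on the crank.

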